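Unlock the oxide chest and hold up the open padlock

ROBOT

A 6-joint arm with a two-finger parallel gripper is mounted at the origin on a cart in front of the work surface, level with it; the furniture and walls round the work are solid. World frame = base frame: x ahead of the robot, y to its left, z up, the work surface at z = 0. Lengths are in m, angles in rad, forces in N, time in s.
With the tool pointing down it reaches from about 0.275 to 0.75 m from the base axis. Payload 10.2 kg.
Tool frame: the origin (TCP) lies at the very end of the fingers, on their centre line; the grasp point (between the pads) lies 19 mm behind it; z points along the fingers, y is the line along which they close (so a half turn about z gives the same grasp; the last joint's range is limited). The gripper opens to 88 mm and grips with 3 to 60 N. Pads are 18 mm wide; open, the fingers measure 123 mm over their backs; the gripper's body (75 mm by 187 mm) begins 45 mm behind the grasp point.
Start: joints at [0.985, 0.313, 1.498, -0, 1.331, -0.223], TCP at [0.186, 0.491, 0.217] pointing down, gripper open.
Joint ranges: [-2.94, 2.94], [-0.97, 2.17], [0.19, 2.56], [-1.23, 4.37], [0.02, 3.11], [-2.88, 2.88]. Speed limits (rad/s): [2.39, 2.39, 3.01, 3.14, 3.14, 3.14].

INTERFACE

Orientations are given as [roll, pitch, yaw] about the fixed x, y, z axes, in that order (R = Rz(yaw) Ry(pitch) Rx(roll)).
In Python, from workcell import env gives the robot as it stands. Calls block until the motion is done:
- env.move_pose(position, orientation): joint-space move of the TCP to a pose.
- env.movel(position, frame=None, feed=0.15, force_limit=None): straight line of the TCP; frame=None keeps the orientation; feed is the mean speed in m/s. With force_limit (N) it stops when the force on the tool has changed by that much, and returns True; else False.
- env.set_joints(angles): joint-space move.
- env.set_gripper(opening, grip_force=None): opening from 0.0 (shut) to 1.0 (fully open); grip_force is the grip in N (None keeps the last); returns when the fingers have stopped.
- env.sleep(seconds).
- env.ik(position, orientation): joint angles nearest the present ones, or None.
- env.grab_frame(name): name is "side" or "top" or "wrist"; returns a dict with "color" (420x560x3 uint8, red, green, blue), "intrinsics" (3x3 intrinsics, pixels), "rvec" (rotation vector, rad) and "tvec" (3), from world to camera coordinates, as OpenCV has them. Camera axes: x right, y down, z forward; pixel columns grow to the right and rows downward; lengths in m; the calibration is good to about 2 mm. A picture is of the moment at which its call begins. There is no depth.
A pose or a line that the arm cannot do raises env.Unreachable and nothing moves.
- env.hand_in(): hands the job in; it is judged then, once.
Trained networks look in a picture, given as the dict that the camera call returned (one of the last four; its "shot" number tells which), for a name from the list of things; names that differ only in an ending like _2 or _b are one class to them, and where a whole thing is asked for, a point or a joint stands for the part that bears it (a point fixed in the world has none). Each returns a list of dicts, best first, with "p" (0 to 1); they miss things now and then, are a little off and sometimes report something else, mostly with a low value. They report only what shows in the picture. A call takes as long as a camera call.
- env.find_in(thing, picture): "uv" ([column, row] in pixels, amid what is visible of it).
- env.regions_of(thing, picture): "region" (420x560 bool, what is visible of it) and "uv" ([column, row] in pixels, amid what is visible of it).
Readings, each from a call of its own:
- env.get_time(): time.
- env.get_joint_positions(): joint angles.
- env.get_joint_velocities(): joint speeds.
- env.get_joint_efforts(): joint torques, N m.
- env.get_ee_pos(): TCP position.
- env.get_orientation(): TCP orientation.
- env.get_ft_force(): force on the tool from outside, world axes, zero at the start.
- env.get_moment(): the same for the moment, N m.
- env.get_width(): opening from 0.0 (shut) to 1.0 (fully open).
- env.get_grip_force(): force on a finger pad.
Only numpy, scipy, OpenCV 4.12 (cv2) and the standard library are available. Lean on these libraries where they do the work, as an engineer would, in place of code of your own. Each camera call takes 0.05 s, during which the arm holds its last target. There are 200 camera calls.

TASK

The small blue-grey steel chest of colouring oxides is shut with a dial padlock, which opens at four clicks clockwise (seen from above) from the red index mark. Turn the dial until its white pointer clicks in there, pull the lock back until the shackle is fully drawn, then take the lock off the chest's eye plate and hold it up level over the chest, a good hand's breadth above the lid, with the shackle still open. Finish while still holding it there, and leave the jar, the cup and the stamp beside the chest where they stand.

Things in the scene. Friction and masses are not known exactly. Their poses are not given: they have to be found in the camera images.
- chest: Fixed blue-grey steel chest, 230 mm (x) by 190 (y), lid top 86 mm above the table. Origin: centre of its underside, on the table; x points from its front (robot side) to its back. A steel hasp strap 58 mm wide lies on the lid (strap top 89 mm up). The padlock lies flat on it between two lips along x, 7.5 mm high, 3 mm thick, 52 mm apart inside; nothing but the eye plate stops the lock along x.
- eye (a point): Centre of the hole in the dark steel eye plate standing on the strap; axes as the chest's. Hole 12 mm square; plate 4 mm thick (x), 22 mm wide (y), its top 14.5 mm above this point. The shackle's toe leg passes through the hole along x.
- lock_center (a point): Centre of the brass padlock body, 54 (x) x 48 (y) x 24 mm (z); about 0.4 kg in all. x points to the shackle, away from the robot; z up; the dial is on top. The steel shackle, 8 mm round, leaves the face x = +27 mm with legs at y = +17 (heel, captive) and y = -17 (toe, free end), at this height; shut, it reaches x = 61. The eye plate stands at about x = 36 at the start, round the toe leg.
- dial_grip (a point): Middle of the dial's black bar grip, 26 mm above lock_center. Bar 28 mm long (its x axis; white pointer line on the +x half), 10 mm wide (y), 14 mm high; it stands on a dial disc 30 mm across whose top is 18 mm above lock_center. Twelve dots, 30 degrees apart, surround the dial on the lock's face: the large red one, on the shackle side, is the index.
- lock_dial (a joint): Dial angle, rad, growing clockwise seen from above; 0 = white pointer at the red index. A click notch every 30 degrees (0.524), about 0.07 N m to leave one; let go, it settles into the nearest. No end stops. Opens only at +4 clicks (2.094). Starts between 2 and 5 clicks anticlockwise of that. Blocked while the shackle is drawn.
- lock_shackle (a joint): How far the shackle is drawn out of the body, m: 0 shut, 0.022 fully drawn (end stop). Blocked unless the dial stands in the opening notch; then it slides with about 3 N and stays where left. Pull the body along its own -x: after some 8 to 14 mm of play the bow meets the eye plate and the shackle draws out (30 to 37 mm of pull in all).
- toe_tip (a point): Free end of the shackle's toe leg. Shut, it is 3.5 mm inside the body; fully drawn, it stands 18.5 mm clear of the body's +x face (x = 45.5 mm from lock_center). With the eye plate in that gap the lock lifts straight up off it.
- jar_mid (a point): Blue jar with a black lid, 56 mm across, 70 mm high, beside the chest: leave it. Point: its middle, 35 mm up.
- cup_mid (a point): White water cup, 69 mm across, 64 mm high, beside the chest: leave it. Point: its middle, 32 mm up.
- stamp_mid (a point): Turned wooden stamp, 26 mm across, 54 mm high, standing beside the chest: leave it. Point: its middle, 27 mm up.

How it is judged:
By the outcome, as a careful person would: the job done as asked, in the order asked, and still so for the second after the job is handed in, while the arm keeps its last pose, push and grip.
It also fails if it takes over 58 s, if anything falls off the work surface, if the arm or the gripper's body presses on something with over 40 N, if the wrist force passes 120 N, or if a joint passes its speed limit or range.

## Working session

There is one attempt and no reset: what is moved stays moved. The work goes in short steps, each a Python script; the robot and the scene stay as the last script left them, time stands still between calls to the robot, and variables do not carry over. Pictures are saved under pics/ and viewed, at most 13 in all, crops included, and the job is handed in when it is done.

```bash
mkdir -p pics; ls; cat > h.py <<'E'
import numpy as np, cv2
from workcell import env
def cam(f):
    R=cv2.Rodrigues(np.array(f["rvec"],float))[0]; t=np.array(f["tvec"],float).ravel()
    return np.array(f["intrinsics"],float),R,t
def onplane(f,uv,z):
    K,R,t=cam(f); d=R.T@np.linalg.solve(K,[uv[0],uv[1],1.]); c=-R.T@t
    return c+d*(z-c[2])/d[2]
def proj(f,p):
    K,R,t=cam(f); q=K@(R@np.array(p,float)+t); return q[:2]/q[2]
def save(f,n): cv2.imwrite("pics/"+n+".png",f["color"][:,:,::-1])
E
python3 - <<'E'
from h import *
a=env.grab_frame("top"); b=env.grab_frame("side")
im=np.hstack([a["color"],b["color"]]); im=np.vstack([a["color"]])
save(a,"top1"); save(b,"side1")
H={"chest":.086,"eye":.1,"lock_center":.113,"dial_grip":.134,"jar_mid":.035,"cup_mid":.032,"stamp_mid":.027}
for f in(a,b):
  K,R,t=cam(f); print("cam",-R.T@t,K[0,0])
  for n,z in H.items():
    r=env.find_in(n,f)
    for d in r[:2]: print(n,np.round(d["uv"]),round(d["p"],2),onplane(f,d["uv"],z).round(3))
print(env.get_time())
E
```

```text
pics
cam [0.40786944 0.16351868 0.98307058] 500.16337395722866
chest [304. 214.] 0.76 [0.567 0.148 0.086]
eye [305. 216.] 0.74 [0.56  0.146 0.1  ]
eye [216. 178.] 0.42 [0.63  0.309 0.1  ]
lock_center [299. 248.] 0.57 [0.502 0.157 0.113]
dial_grip [301. 247.] 0.8 [0.501 0.154 0.134]
dial_grip [221. 239.] 0.59 [0.513 0.291 0.134]
jar_mid [220. 179.] 0.76 [0.644 0.312 0.035]
jar_mid [303. 223.] 0.6 [0.558 0.149 0.035]
cup_mid [389. 221.] 0.59 [ 0.565 -0.016  0.032]
stamp_mid [222. 238.] 0.69 [0.528 0.305 0.027]
cam [0.43327765 0.84162915 0.57746824] 442.5131118198439
chest [305. 231.] 0.69 [0.559 0.217 0.086]
eye [306. 232.] 0.98 [0.554 0.236 0.1  ]
lock_center [337. 209.] 0.94 [0.509 0.172 0.113]
lock_center [315. 207.] 0.44 [0.55  0.175 0.113]
dial_grip [341. 200.] 0.68 [0.504 0.172 0.134]
dial_grip [308. 233.] 0.28 [0.541 0.282 0.134]
jar_mid [243. 285.] 0.58 [0.646 0.324 0.035]
cup_mid [324. 180.] 0.6 [ 0.571 -0.055  0.032]
stamp_mid [312. 294.] 0.76 [0.527 0.31  0.027]
0.8
```

View top.

```bash
python3 - <<'E'
import cv2,numpy as np
a=cv2.imread("pics/top1.png")[150:320,180:430]; cv2.imwrite("pics/topc.png",cv2.resize(a,None,fx=3.2,fy=3.2,interpolation=2))
E
```

```text
(no output)
```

View pics/topc.png

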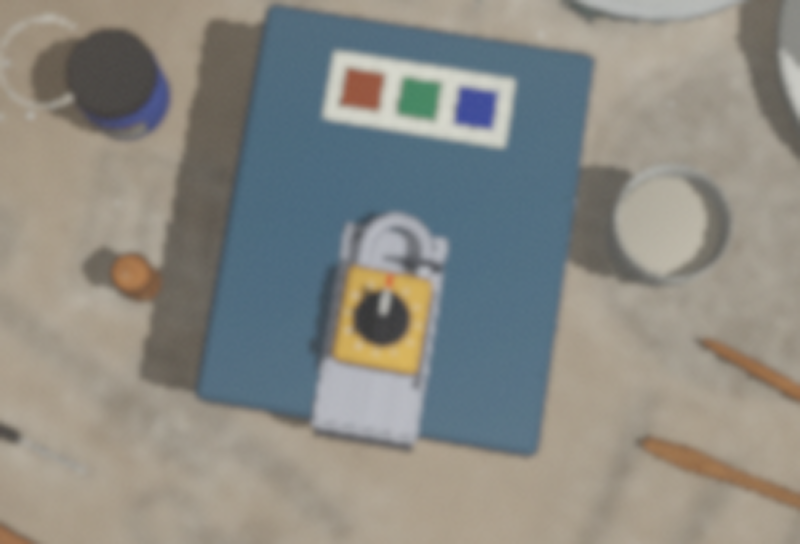

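View pics/side1.png

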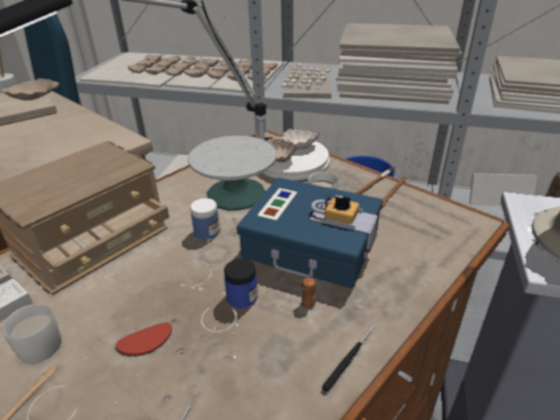

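Top view: chest is turned about −10°, and the lock lies on the strap with its dial at about (299,248). The red index sits on the shackle side and the pointer appears near it. The jar and stamp stand on the left, the cup on the right. Next I'll get a close wrist view.

```bash
python3 - <<'E'
from h import *
f=env.grab_frame("top")
# crop -> full pixel; strap and chest edges at lid height
c=lambda u,v:onplane(f,(180+u/3.2,150+v/3.2),.086)
P=[c(200,397),c(270,7),c(592,57),c(537,455)]
for a,b in((0,1),(3,2)):
    d=P[b]-P[a]; print(np.degrees(np.arctan2(d[1],d[0])),np.linalg.norm(d))
print("centre",np.mean(P,0), env.get_orientation())
yaw=np.radians(-10)
for p in (.12,):
  for k in np.arange(-180,181,30):
    q=env.ik([.507,.157,p],[np.pi,0,np.radians(k)]); print(k,None if q is None else np.round(q,2))
env.move_pose([.47,.163,.27],[np.pi,0,yaw])
w=env.grab_frame("wrist"); save(w,"w1"); K,R,t=cam(w); print(-R.T@t)
for n,z in(("lock_center",.113),("dial_grip",.134),("eye",.11)):
    for d in env.find_in(n,w)[:2]: print(n,np.round(d["uv"]),round(d["p"],2),onplane(w,d["uv"],z).round(4))
print(env.get_time())
E
```

```text
-8.528770171667444 0.22891245556016832
-8.453770461440303 0.22967606628587423
centre [0.55577859 0.14650326 0.086     ] [ 3.14158387e+00 -1.05130767e-05  2.77880449e+00]
-180 [ 0.08  0.42  1.61  0.    1.11 -1.49]
-150 [ 0.08  0.42  1.61  0.    1.11 -2.02]
-120 [ 0.08  0.42  1.61  0.    1.11 -2.54]
-90 None
-60 [ 0.08  0.42  1.61 -0.    1.11  2.7 ]
-30 [ 0.08  0.42  1.61 -0.    1.11  2.17]
0 [ 0.08  0.42  1.61 -0.    1.11  1.65]
30 [ 0.08  0.42  1.61 -0.    1.11  1.13]
60 [ 0.08  0.42  1.61 -0.    1.11  0.6 ]
90 [ 0.08  0.42  1.61 -0.    1.11  0.08]
120 [ 0.08  0.42  1.61  0.    1.11 -0.44]
150 [ 0.08  0.42  1.61  0.    1.11 -0.97]
180 [ 0.08  0.42  1.61  0.    1.11 -1.49]
[0.54801607 0.14875268 0.43750265]
lock_center [277. 151.] 0.74 [0.5088 0.1546 0.113 ]
dial_grip [276. 160.] 0.63 [0.5037 0.1567 0.134 ]
eye [274.  88.] 0.88 [0.5674 0.1479 0.11  ]
2.8417
```

View pics/w1.png

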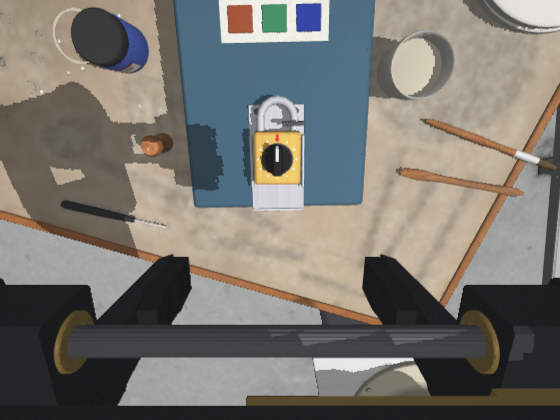

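```bash
python3 - <<'E'
from h import *
for k in range(2):
    if k: env.move_pose([.435,.168,.20],[np.pi,0,np.radians(-8.5)])
    w=env.grab_frame("wrist"); c=w["color"].astype(int)
    hsv=cv2.cvtColor(w["color"],cv2.COLOR_RGB2HSV)
    m=((hsv[...,0]>14)&(hsv[...,0]<32)&(hsv[...,1]>130)&(hsv[...,2]>110)).astype(np.uint8)
    n,l,s,_=cv2.connectedComponentsWithStats(cv2.morphologyEx(m,cv2.MORPH_CLOSE,np.ones((5,5))))
    i=1+np.argmax(s[1:,4]); print(s[i])
    ys,xs=np.where((l==i)&(m>0))
    P=np.array([onplane(w,(x,y),.113)[:2] for x,y in zip(xs,ys)])
    r=cv2.minAreaRect((P*1000).astype(np.float32)); print("body",r)
    x,y,ww,hh=s[i][:4]; sub=hsv[y:y+hh,x:x+ww]
    for nm,mm,z in(("white",(sub[...,1]<60)&(sub[...,2]>170),.133),("red",((sub[...,0]<9)|(sub[...,0]>172))&(sub[...,1]>140)&(sub[...,2]>110),.113),("black",sub[...,2]<60,.126)):
        n2,l2,s2,c2=cv2.connectedComponentsWithStats(mm.astype(np.uint8))
        if n2>1:
            j=1+np.argmax(s2[1:,4]); print(nm,s2[j,4],onplane(w,c2[j]+[x,y],z).round(4))
    v=w["color"][max(0,y-50):y+hh+20,x-40:x+ww+40]
    cv2.imwrite("pics/w2.png",cv2.resize(v,None,fx=4,fy=4,interpolation=2)[:600,:800,::-1])
    print(proj(w,[.5,.157,.113]),env.get_time())
E
```

```text
[ 254  131   47   53 1582]
body ((502.5330810546875, 156.12646484375), (46.55433654785156, 52.13827133178711), 80.04814147949219)
white 41 [0.5081 0.1551 0.133 ]
red 21 [0.5223 0.1527 0.113 ]
black 633 [0.5027 0.1569 0.126 ]
[276.46270049 160.26927421] 2.8917
[ 248   90   62   72 2744]
body ((501.71307373046875, 156.05352783203125), (46.08836364746094, 52.10497283935547), 79.95667266845703)
white 67 [0.5079 0.1554 0.133 ]
red 41 [0.5221 0.1527 0.113 ]
black 1121 [0.5016 0.1571 0.126 ]
[277.0068814 129.0561192] 3.35
```

View pics/w2.png

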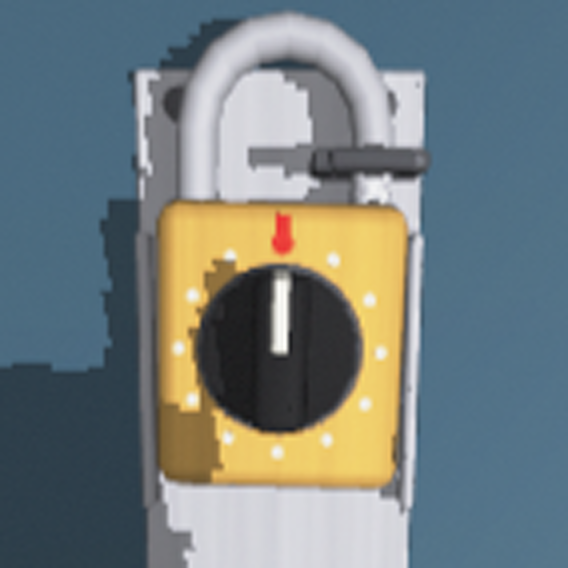

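The pointer (280,310 in the crop) is lined up with the red index (282,235), so the dial is at 0 clicks and needs +120° clockwise. Lock centre is (0.502, 0.156), yaw −10°.

```bash
python3 - <<'E'
from h import *
D=[.502,.1565]; Y=lambda d:[np.pi,0,np.radians(d)]
env.set_gripper(.5,20)
env.move_pose(D+[.19],Y(170))
print(env.movel(D+[.1225],feed=.08,force_limit=6),env.get_ee_pos())
env.set_gripper(0,25); print("w",env.get_width()*88,env.get_grip_force())
q=np.array(env.get_joint_positions()); print(q.round(2))
for k in range(1,9):
    t=q.copy(); t[5]+=np.radians(15*k); env.set_joints(t)
    print(k,np.round(env.get_moment(),3)[2],np.round(env.get_ft_force(),1),round(env.get_width()*88,1))
env.set_gripper(.5); env.sleep(.2)
env.movel(D+[.19],feed=.15)
env.move_pose([.435,.168,.20],Y(-10))
w=env.grab_frame("wrist"); u,v=map(int,proj(w,[.5,.157,.113]))
cv2.imwrite("pics/w3.png",cv2.resize(w["color"][max(0,v-85):v+70,u-75:u+75],None,fx=3.6,fy=3.6,interpolation=2)[:,:,::-1])
print(env.get_time())
E
```

```text
False [0.50231489 0.15653229 0.12297748]
w 0.6984628270966672 0.0
[ 0.08  0.41  1.62 -0.    1.11 -1.32]
1 0.001 [-0.4  0.8  0.5] 0.8
2 0.036 [ 0.5 -0.1 -0.1] 0.7
3 -0.016 [ 0.  -0.6  1. ] 0.6
4 -0.023 [-0.7 -0.1 -0.2] 0.6
5 -0.021 [-0.8  0.7 -0. ] 0.5
6 -0.014 [ 0.2  0.8 -0.3] 0.3
7 -0.056 [-0.4  0.3 -0.5] 0.3
8 0.018 [ 0.2  0.1 -0.5] 0.4
14.0417
```

View pics/w3.png

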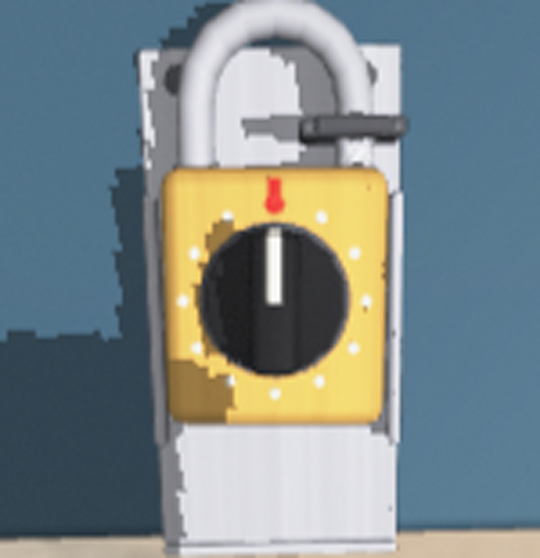

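The fingers closed on nothing (0.7 mm) and the dial hasn't moved: the pointer is still on the red index. I'll go back down to the grip pose and look from the side.

```bash
python3 - <<'E'
from h import *
D=[.502,.1565]; Y=lambda d:[np.pi,0,np.radians(d)]
print(env.get_width())
env.move_pose(D+[.16],Y(170))
print(env.movel(D+[.1225],feed=.08,force_limit=6),env.get_ee_pos(),env.get_width())
s=env.grab_frame("side"); u,v=map(int,proj(s,D+[.12])); print(u,v,proj(s,D+[.1225])-[u-40,v-55],proj(s,D+[.134])-[u-40,v-55])
cr=lambda n:cv2.resize(n["color"][v-55:v+25,u-45:u+45],None,fx=4.4,fy=4.4,interpolation=2)
env.set_gripper(0,25); print("w",env.get_width(),env.get_grip_force())
s2=env.grab_frame("side"); env.set_gripper(.5)
cv2.imwrite("pics/s2.png",np.hstack([cr(s),cr(s2)])[:,:,::-1])
print(env.get_time())
E
```

```text
0.4969991428324295
False [0.50219551 0.15649716 0.12275592] 0.49620080504399183
342 201 [40.52043752 54.5673945 ] [40.90188247 49.35234578]
w 0.0035412835906475067 0.0
18.9667
```

View pics/s2.png

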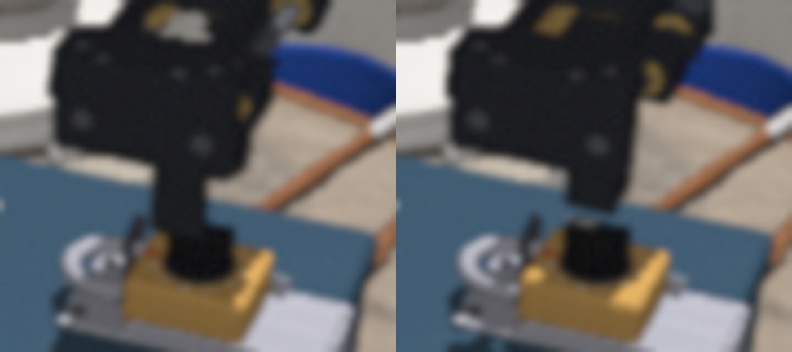

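The side view shows the closed fingertips (crop 595,210) just above the bar top (595,222). The real tips are therefore higher than I assumed. I'll lower until contact, which measures the offset.

```bash
python3 - <<'E'
from h import *
D=[.502,.1565]
# narrow opening so tips stand over the body face / disc
env.movel(D+[.145],feed=.15); env.set_gripper(.27,10)
print(env.get_width())
print(env.movel(D+[.100],feed=.03,force_limit=4),env.get_ee_pos(),env.get_ft_force())
s=env.grab_frame("side"); w=env.grab_frame("wrist")
cr=cv2.resize(s["color"][146:236,297:387],None,fx=4.4,fy=4.4,interpolation=2)
cv2.imwrite("pics/s3.png",np.hstack([cr,cv2.resize(w["color"][:300,130:430],(396,396))])[:,:,::-1])
print(env.get_time())
E
```

```text
0.26715985095422523
False [0.50209477 0.15651293 0.10014854] [-0.12433704  0.29028044  0.47713295]
21.5
```

View pics/s3.png

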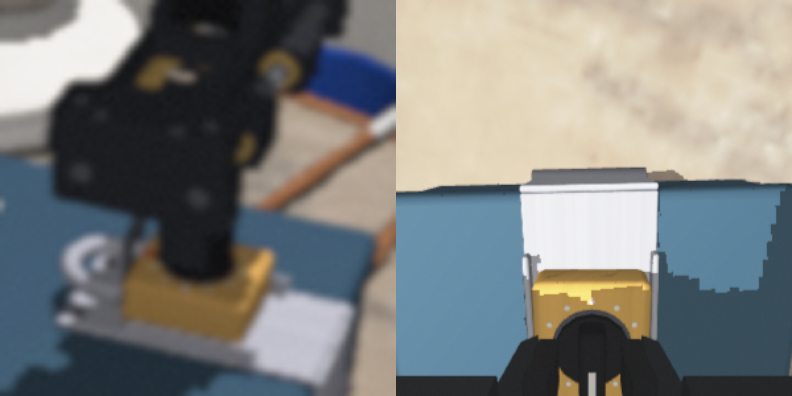

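Still no contact at 0.100, and the fingers now flank the bar. Closing here.

```bash
python3 - <<'E'
from h import *
D=[.502,.1565]
print(env.movel(D+[.092],feed=.03,force_limit=3),env.get_ee_pos(),env.get_ft_force())
z=env.get_ee_pos()[2]
env.movel(D+[z+.002],feed=.05)
env.set_gripper(0,20)
print(env.get_width()*88,env.get_grip_force(),env.get_ft_force(),env.get_time())
E
```

```text
True [0.50249939 0.15654904 0.09671931] [-2.02312014e+00  5.40348179e-03  7.15324707e+00]
9.94984987408816 19.99729871749878 [ 0.33913582  0.55753616 -2.03657075] 22.35
```

Gripped at 9.95 mm, which is the bar's width. Turning 120° clockwise.

```bash
python3 - <<'E'
from h import *
D=[.502,.1565]; Y=lambda d:[np.pi,0,np.radians(d)]
q=np.array(env.get_joint_positions())
for k in range(1,4):
    t=q.copy(); t[5]+=np.radians(40*k); env.set_joints(t)
    print(k,np.round(env.get_moment(),3)[2],np.round(env.get_ft_force(),1),round(env.get_width()*88,1))
env.set_gripper(.4); env.movel(D+[.15],feed=.15)
env.move_pose([.435,.168,.18],Y(-10))
env.set_gripper(.8)
w=env.grab_frame("wrist"); u,v=map(int,proj(w,[.5,.157,.113])); print(u,v)
cv2.imwrite("pics/w4.png",cv2.resize(w["color"][max(0,v-85):v+70,u-75:u+75],None,fx=3.6,fy=3.6,interpolation=2)[:,:,::-1])
print(env.get_time())
E
```

```text
1 0.162 [ 2.9  3.  -2.7] 9.7
2 -0.052 [-1.1  0.4 -0.4] 9.7
3 -0.005 [-1.9  1.3  0.2] 9.8
274 129
27.2583
```

View pics/w4.png

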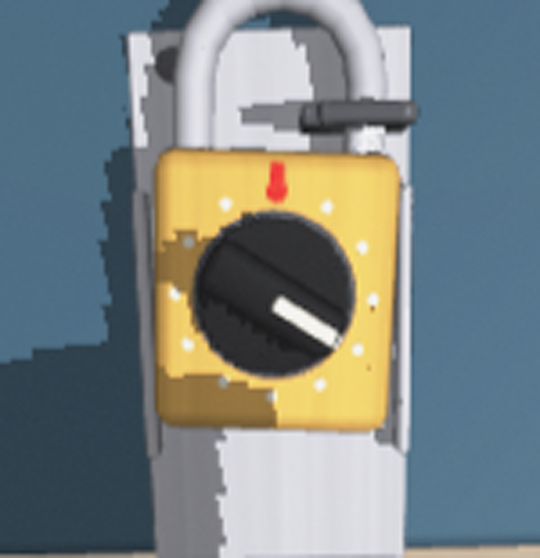

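The pointer (335,340) is on the fourth dot clockwise, (357,350), so the dial is set. Next: feel for the lip tops, then grip the body.

```bash
python3 - <<'E'
from h import *
D=[.502,.1563]; Y=lambda d:[np.pi,0,np.radians(d)]
env.set_gripper(.62,10)
env.move_pose(D+[.115],Y(-10))
print(env.movel(D+[.062],feed=.04,force_limit=3),env.get_ee_pos(),np.round(env.get_ft_force(),2),env.get_width()*88)
print(env.get_time())
E
```

```text
True [0.50188967 0.15629458 0.07465288] [-1.15 -0.31  5.03] 54.647962036305174
29.1083
```

Contact came at 0.0747, as predicted for the lip tops. Grip and pull.

```bash
python3 - <<'E'
from h import *
d=np.array([np.cos(np.radians(-10)),np.sin(np.radians(-10)),0])
p=np.array([.502,.1563,.0762])
env.movel(p,feed=.05)
env.set_gripper(0,45); print(env.get_width()*88,env.get_grip_force(),np.round(env.get_ft_force(),1))
p0=np.array(env.get_ee_pos())
r=env.movel(p0-d*.042,feed=.03,force_limit=14)
p1=np.array(env.get_ee_pos()); print(r,(p0-p1)@d,np.round(env.get_ft_force(),1),env.get_width()*88)
w=env.grab_frame("side"); t=env.grab_frame("top")
cr=lambda f,s: cv2.resize(f["color"][(q:=proj(f,[.53,.152,.1]).astype(int))[1]-s:q[1]+s,q[0]-s:q[0]+s],(390,390),interpolation=2)
cv2.imwrite("pics/p1.png",np.hstack([cr(w,55),cr(t,55)])[:,:,::-1])
print(env.get_time())
E
```

```text
47.65998491679451 44.94181036949158 [-0.2  1.8 -1.4]
True 0.020185358506961838 [ 1.6 -0.9 -1.3] 47.385125814854156
30.5417
```

View pics/p1.png

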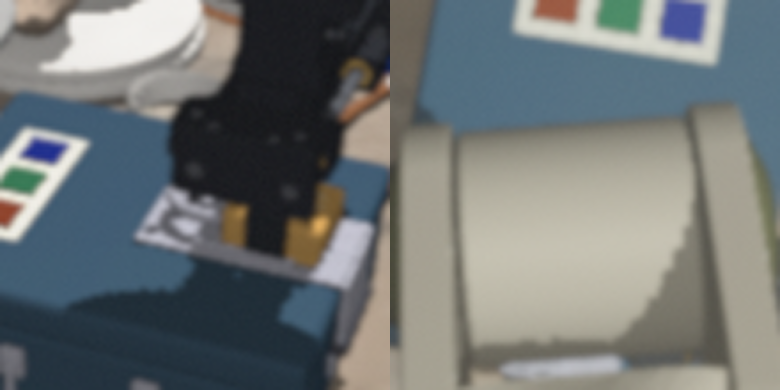

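The lock has slid back with the jaws (side view, brass around 300,225). It stopped at 20 mm on a passing force peak, short of the expected 30–37 mm, so I'll continue the pull.

```bash
python3 - <<'E'
from h import *
d=np.array([np.cos(np.radians(-10)),np.sin(np.radians(-10)),0])
p0=np.array([.502,.1563,.0762])
for s in (.024,.028,.031,.034,.037,.040):
    r=env.movel(p0-d*s,feed=.02,force_limit=22)
    p1=np.array(env.get_ee_pos()); f=env.get_ft_force(); print(s,r,round((p0-p1)@d,4),np.round(f,1),round(f@d,1),round(env.get_width()*88,1))
    if r or f@d>12: break
print(env.get_time())
E
```

```text
0.024 False 0.024 [ 2.2 -3.6 -1.7] 2.8 47.2
0.028 False 0.0281 [ 1.8 -4.  -1.8] 2.4 47.3
0.031 False 0.0312 [ 1.3 -2.9 -2.7] 1.8 47.5
0.034 False 0.0342 [ 1.2 -3.4 -3.4] 1.7 47.6
0.037 False 0.0372 [ 1.8 -3.1 -3.6] 2.3 47.7
0.04 False 0.0387 [ 8.  -4.8 -5.4] 8.7 47.9
32.4167
```

```bash
python3 - <<'E'
from h import *
d=np.array([np.cos(np.radians(-10)),np.sin(np.radians(-10)),0])
p0=np.array([.502,.1563,.0762])
for s in (.042,.044):
    r=env.movel(p0-d*s,feed=.02,force_limit=25)
    p1=np.array(env.get_ee_pos()); f=env.get_ft_force(); print(s,r,round((p0-p1)@d,4),np.round(f,1),round(f@d,1),round(env.get_width()*88,1))
    if r or f@d>15: break
a=env.grab_frame("side")
q=proj(a,[.53,.152,.1]).astype(int)
v=a["color"][q[1]-45:q[1]+35,q[0]-70:q[0]+45]
cv2.imwrite("pics/p2.png",cv2.resize(v,None,fx=6,fy=6,interpolation=2)[:,:,::-1]); print(env.get_time())
E
```

```text
0.042 False 0.039 [14.9 -6.8 -8.6] 15.9 47.9
32.7167
```

View pics/p2.png

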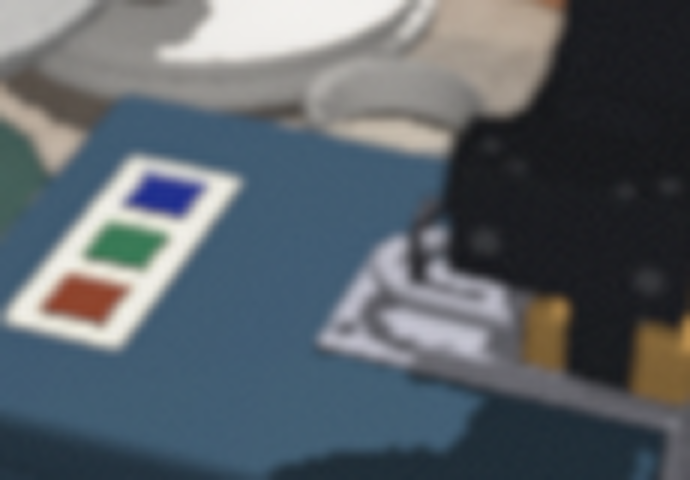

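The force climbs to 16 N at 39 mm with no more motion. That is the end stop, with the bow against the eye plate. Moving forward 36.7 mm puts the plate mid-gap, then lift straight up.

```bash
python3 - <<'E'
from h import *
d=np.array([np.cos(np.radians(-10)),np.sin(np.radians(-10)),0])
p0=np.array([.502,.1563,.0762])
r=env.movel(p0-d*.0025,feed=.04,force_limit=20)
p1=np.array(env.get_ee_pos()); f=env.get_ft_force(); print(r,round((p0-p1)@d,4),np.round(f,1),round(f@d,1),env.get_width()*88)
if not r:
    r=env.movel(p0-d*.0025+[0,0,.035],feed=.03,force_limit=12)
    print(r,env.get_ee_pos(),np.round(env.get_ft_force(),1),env.get_width()*88)
    if not r:
        env.movel(p0+d*.01+[0,0,.155],feed=.08)
        print(env.get_ee_pos(),np.round(env.get_ft_force(),1),env.get_width()*88,np.round(env.get_orientation(),3))
a=env.grab_frame("side"); q=proj(a,[.53,.152,.2]).astype(int)
v=a["color"][max(0,q[1]-60):q[1]+70,q[0]-80:q[0]+80]
cv2.imwrite("pics/p3.png",cv2.resize(v,None,fx=4.5,fy=4.5,interpolation=2)[:,:,::-1]); print(env.get_time())
E
```

```text
False 0.0027 [ 0.1  0.  -4.2] 0.1 47.41748743612852
False [0.4994419  0.15671359 0.11102054] [-0.1  0.1 -4.4] 47.419771272751255
[0.51166216 0.15454814 0.2307614 ] [-0.9 -0.1 -4.6] 47.23765360672348 [ 3.14e+00 -1.00e-03 -1.75e-01]
36.8833
```

View pics/p3.png

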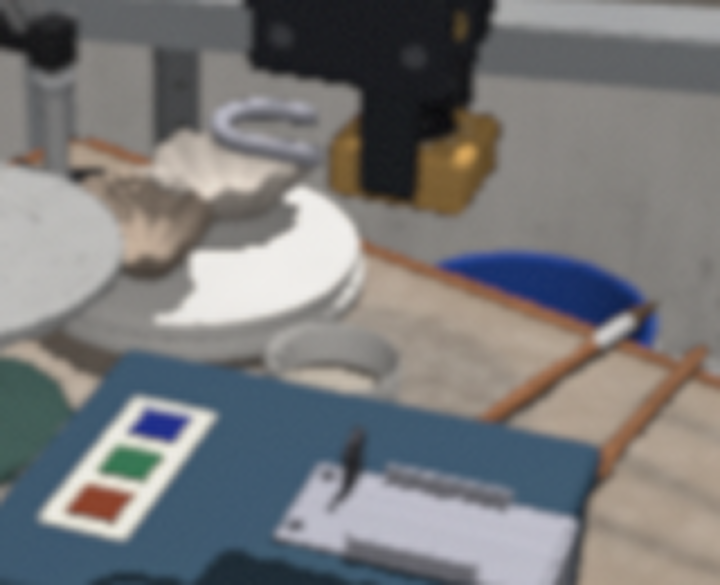

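The lock is up about 155 mm over the lid and level. The shackle is open (bow at 260,125, toe end free at 315,118), and the eye plate stands empty on the strap at (345,470).

```bash
python3 - <<'E'
from h import *
env.sleep(.5); print(env.get_width()*88,np.round(env.get_ft_force(),1))
print(env.hand_in())
E
```

```text
47.49837663631441 [ 0.1 -0.8 -4.4]
the job is handed in; nothing more can be done
None
```

The padlock is open and off the eye plate, and the arm was holding it level about 155 mm above the chest lid with the shackle drawn when I handed the job in at about 37 s; the arm never went near the jar, cup or stamp.

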